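Measure a ground roller on the roller comparator

ROBOT

A 7-joint arm with a two-finger parallel gripper is mounted at the origin on a cart in front of the work surface, level with it; the furniture and walls round the work are solid. World frame = base frame: x ahead of the robot, y to its left, z up, the work surface at z = 0. Lengths are in mm, angles in rad, forces in N, time in s.
With the tool pointing down it reaches from about 425 to 1025 mm from the base axis. Payload 9.4 kg.
Tool frame: the origin (TCP) lies midway between the tips of the shut fingers; the grasp point (between the pads) lies 19 mm behind it; z points along the fingers, y is the line along which they close (so a half turn about z gives the same grasp; the last joint's range is limited). The gripper opens to 93 mm and grips with 3 to 60 N. Pads are 15 mm wide; open, the fingers measure 128 mm over their backs; the gripper's body (75 mm by 188 mm) begins 65 mm behind the grasp point.
Start: joints at [-1.372, 0.599, -0.003, 1.599, 0.002, 0.943, -0.08], TCP at [197.434, 697.599, 218.618] pointing down, gripper open.
Joint ranges: [-2.57, 2.57], [-0.35, 1.97], [-1.29, 1.29], [0.11, 2.56], [-1.05, 4.19], [0.11, 1.86], [-2.63, 2.63]. Speed limits (rad/s): [2.22, 2.22, 3.01, 3.01, 3.14, 3.14, 3.14].

INTERFACE

Orientations are given as a unit quaternion [x, y, z, w].
In Python, from bench import arm, get_image, order gives the robot as it stands. The module is installed in compiled form; this text tells all that it offers.
- The arm moves only by the tool apply_moves, never from a script. Its argument "motion" is a list of rows, each a list of 3 entries, a list of its own where there are three numbers: the shift along the tool's x, y, z normalised to -1 to 1, where 1 is 0.02 m, then the turn about the tool's z normalised to -1 to 1, where 1 is 5 degrees, then the gripper command: -1 is fully open, 1 is shut, values between are in proportion. A call has 1 to 5 rows; each row shifts and turns the commanded pose from where the row before left it, along the tool's axes as they then stand; what a row does not reach is not made up. A row lasts 1/10 s, in which the tool goes at most 50 mm and 8.59 degrees, less where a joint would pass 70% of its speed; a pose out of reach is approached as far as the arm can. A call with a number of a shift or a turn outside -1 to 1 is refused whole. A call with a gripper value outside its range is refused whole. The fingers move at their own pace and stop on an object; "force" is the grip in N (left out, the last holds). Time passes only in rows, so rows that do not move let the fingers close. It gives the time, the measured TCP pose, the force, the opening and the grip force at its end, in the units of the state.
- arm.read_state(): the state, without advancing time (a new reading comes with each control period).
- get_image(name): name is "scene" or "top"; returns a dict with "frame" (400x640x3 uint8, red, green, blue), "fov_y" (degrees; the focal length in pixels is half the picture's height over the tangent of half this angle, whatever the lens; pixels are square), "cx", "cy" (the principal point, pixels), "D" ([k1, k2, p1, p2, k3] as OpenCV has them; the pictures are not rectified), "eye" and "attitude" of the camera in the world. Camera axes: x right, y down, z forward; pixel columns grow to the right and rows downward; lengths in mm; the calibration is good to about 2 mm. A picture is of the moment at which its call begins. There is no depth.
- order.hand_in(): hands the job in; it is judged then, once.
The state is a dict: "t": time; "qpos": joint angles; "qvel": joint speeds; "joint_efforts": joint torques, N m; "tcp_pos": TCP position; "orientation": TCP orientation; "force": force on the tool from outside, world axes, zero at the start; "torque": the same for the moment, N m; "grip_width": opening from 0.0 (shut) to 1.0 (fully open); "finger_force": force on a finger pad.
Only numpy, scipy, OpenCV 4.12 (cv2) and the standard library are available. Lean on these libraries where they do the work, as an engineer would, in place of code of your own. Each camera call takes 0.05 s, during which the arm holds its last target. There are 200 camera calls.

TASK

Measure the ground steel roller: lift it out of the V-block and set it down gently across the two rails of the green comparator, in the loading pocket at the end with the two lugs, and let go of it there. With the push stick's white blade, not with the gripper, roll it gently along the rails (slowly, never shoved) until it drops into the shallow seat against the back stop under the raised measuring head, then lay the stick down flat on the bench clear of the comparator. Last, swing the head fully down to its stop by its black ball knob so that the stylus bears on the roller, let go, and leave the caliper, setting ring and loupe where they are.

Things in the scene. Friction and masses are not known exactly. Their poses are not given: they have to be found in the camera images.
- gauge: Roller comparator, fixed to the bench: green base plate 130 x 300 x 14 mm, two steel rails along its y. Origin: centre of the base's underside; +y runs along the track from the loading end to the measuring end, +z up, +x to the column side (away from the robot). The column, 110 mm high, stands at x 75 to 105, y 66 to 114 mm.
- rails (a point): Midpoint between the two rails at the height of their tops (30 mm). Rails 14 mm wide, centred 34 mm to either side. Outside them dark guide fences, 105 mm apart inside and 42 mm high, run along the whole track. Rolling friction is small but stops a roller that moves at 5 cm/s within a few mm.
- load (a point): Where the roller's centre lies in the loading pocket (50.5 mm above the bench, comparator y = -90 mm); 10 mm either way along the track still counts as in the pocket. Rails are 28.5 mm high there; from y = -75 mm a 15 mm long ramp rises 1.5 mm to the main rails.
- lugs (a point): Midpoint between the two lugs (42 mm high) behind the loading pocket, on their pocket side (comparator y = -123 mm). They are 12 mm thick, with 72 mm free between them for the push stick to come in from the -y end.
- seat (a point): Where the roller's centre lies in the measuring seat (51.3 mm above the bench, comparator y = +90 mm), 180 mm along the track from load. The seat is a groove 11 mm long across both rails: the roller drops 0.7 mm into it and stays. It must end within 5 mm of here along the track.
- back_stop (a point): Midpoint between the faces of the back stop's two brass pads (44 mm apart, 52 mm above the bench, comparator y = +115 mm), 3 mm beyond the surface of the seated roller.
- roller: Ground steel roller, 44 mm diameter, 96 mm long, 0.3 to 0.65 kg. Origin: its centre; x is its axis, which must lie across the rails (along the comparator's x, either way round). It starts lying level in the V-block, its centre about 48 mm above the bench. Its y and z turn as it rolls.
- v_block: Loose grey steel V-block 45 x 40 x 30 mm that carries the roller; origin at the centre of its underside, V along its x. It is narrower than the roller, so fingers that straddle the roller pass outside it.
- push_stick: Push stick lying flat on the bench: beech handle 150 x 16 wide x 20 high mm, white nylon blade 50 wide x 34 high x 8 mm across its end, undersides flush; about 0.1 kg. Origin on the handle's underside; x points along it to the blade (handle x -80 to +70 mm, pushing face at x = +78), z up. Centre of mass at x = +12 mm.
- blade (a point): Centre of the blade's pushing face, 13 mm above the stick's underside. With the underside held about 38 mm above the bench the stick clears rails and base and the blade meets the roller at its axis.
- head (a joint): Swing of the measuring head, rad: 0 = level, fully down on its stop; grows as its front end rises, up to 1.0. Starts raised at 0.65 to 0.9; friction holds it wherever it is left; about 1 to 4 N at the knob moves it. Down means below 0.04. While raised, knob and dial reach up to 0.26 m above the bench: carry things over or round them.
- knob (a point): Centre of the black ball knob (25 mm diameter) on top of the head's front end: the point to grip. Its distance from hinge is 150 mm. The arm under it is 18 mm wide, its top 22 mm below the knob's centre; a dial gauge 58 mm wide stands on the arm 57 mm behind the knob, reaching 80 mm above the arm.
- hinge (a point): Pivot of the measuring head (comparator x 90, y 90, z 95 mm); it turns about the comparator's y. At joint value a, knob lies from here by x = -147 cos a + 30 sin a, y = 0, z = 147 sin a + 30 cos a (mm, comparator's axes).
- stylus (a joint): How far the gauge's sprung stylus (17 mm flat foot) is pushed in, m: 0 when free, about 0.003 with the head down on the seated roller; spring 0.35 N/mm, travel 8 mm.
- caliper: Bystander: vernier caliper 80 x 200 x 18 mm lying near the bench's front edge; origin at the centre of its underside.
- setting_ring: Bystander: steel setting ring, 60 mm across, 14 mm high; origin at the centre of its underside.
- loupe: Bystander: black loupe, 37 mm across, 34 mm high; origin at the centre of its underside.
Mind the look-alikes: they are no part of the job. What is meant by the roller is not purple, and is the larger of those in its own colour.

How it is judged (in metres and radians):
On the way, in this order (a step that is already met when the one before it is completed fails the run):
1. the roller lies across the rails in the loading pocket, let go (y of roller in the frame of gauge between -0.106 and -0.076 m and x of roller in the frame of gauge between -0.012 and 0.012 m and z of roller in the frame of gauge between 0.047 and 0.056 m and angle between the x axis of roller and the x axis of gauge, either way round below 0.12 rad and contact force between the fingers and roller below 0.1 N and linear speed of roller below 0.03 m/s and value of joint head above 0.5 rad), for 0.2 s.
2. the roller is turning halfway along the rails with the stick's blade close behind it and the gripper off it (y of roller in the frame of gauge between -0.03 and 0.05 m and x of roller in the frame of gauge between -0.012 and 0.012 m and z of roller in the frame of gauge between 0.047 and 0.056 m and angle between the x axis of roller and the x axis of gauge, either way round below 0.12 rad and contact force between the fingers and roller below 0.1 N and distance between blade and roller below 0.05 m and angular speed of roller above 0.5 rad/s and value of joint head above 0.5 rad), for 0.05 s.
3. the roller sits in the measuring seat, the head still raised (y of roller in the frame of gauge between 0.085 and 0.095 m and x of roller in the frame of gauge between -0.012 and 0.012 m and z of roller in the frame of gauge between 0.047 and 0.056 m and angle between the x axis of roller and the x axis of gauge, either way round below 0.12 rad and value of joint head above 0.5 rad and linear speed of roller below 0.02 m/s), for 0.2 s.
4. the stick lies flat on the bench, clear of the comparator, let go, the head still raised (height (world z) of push_stick below 0.006 m and angle between push_stick's own z axis and vertical below 0.08 rad and contact force between push_stick and gauge below 0.1 N and linear speed of push_stick below 0.02 m/s and contact force between the fingers and push_stick below 0.1 N and value of joint head above 0.5 rad and y of roller in the frame of gauge between 0.085 and 0.095 m and x of roller in the frame of gauge between -0.012 and 0.012 m and z of roller in the frame of gauge between 0.047 and 0.056 m and angle between the x axis of roller and the x axis of gauge, either way round below 0.12 rad), for 0.2 s.
At the end, for the whole second after the job is handed in: The roller rests in the seat (within 5 mm along and 12 mm across the track, square within 0.12 rad); the head is down (below 0.04 rad), its stylus pushed in 1.5 to 6 mm by the roller; the stick lies flat on the bench, touching no part of the comparator; nothing moves (y of roller in the frame of gauge between 0.085 and 0.095 m and x of roller in the frame of gauge between -0.012 and 0.012 m and z of roller in the frame of gauge between 0.047 and 0.056 m and angle between the x axis of roller and the x axis of gauge, either way round below 0.12 rad and height (world z) of push_stick below 0.006 m and angle between push_stick's own z axis and vertical below 0.08 rad and contact force between push_stick and gauge below 0.1 N and linear speed of each of push_stick, roller below 0.02 m/s and value of joint head below 0.04 rad and value of joint stylus between 0.0015 and 0.006 m).
It fails at once if the roller is dropped onto the rails or rolled fast (over 0.3 m/s) (linear speed of roller above 0.3 m/s and y of roller in the frame of gauge between -0.14 and 0.13 m and x of roller in the frame of gauge between -0.05 and 0.05 m and z of roller in the frame of gauge below 0.057 m).
It fails at once if the gripper touches the roller beyond the loading pocket (contact force between the fingers and roller above 0.5 N and y of roller in the frame of gauge between -0.05 and 0.13 m and x of roller in the frame of gauge between -0.05 and 0.05 m and z of roller in the frame of gauge below 0.064 m).
It fails at once if the caliper, setting ring or loupe is shifted more than 15 mm (distance of any of caliper, setting_ring, loupe from where it was at the start of the episode above 0.015 m).
It also fails if it takes over 72 s, if anything falls off the work surface, if the arm or the gripper's body presses on something with over 40 N, if the wrist force passes 120 N, or if a joint passes its speed limit or range.

## Working session

There is one attempt and no reset: what is moved stays moved. The work goes in short steps, Python scripts to look and compute and a tool call to move; the robot and the scene stay as the last step left them, time stands still between calls to the robot, and variables do not carry over. Pictures are saved under pics/ and viewed, at most 10 in all, crops included, and the job is handed in when it is done.

Besides the shell and the picture viewer there is one more tool, called after ">>>" as name([rows], argument=value, ...), one row to a line, values as JSON. apply_moves: Moves the arm, as the interface text tells. Its arguments: {"type":"object","properties":{"motion":{"type":"array","items":{"type":"array"}},"force":{"type":"number"}},"required":["motion"]}

```bash
mkdir -p pics; ls
python3 - <<'E'
from bench import arm,get_image
import cv2
for n in("scene","top"):
    g=get_image(n); cv2.imwrite(f"pics/{n}0.png",g["frame"][:,:,::-1]); print({k:v for k,v in g.items() if k!="frame"})
print(arm.read_state())
E
```

```text
pics
{'fov_y': 48.082928909433264, 'cx': 331.49438536657533, 'cy': 197.94518422719372, 'D': array([-0.0274788,  0.       ,  0.       ,  0.       ,  0.       ]), 'eye': array([-530.38238558,  702.48102376,  864.89751945]), 'attitude': array([-0.4307938 ,  0.75204273, -0.43798221,  0.23878866])}
{'fov_y': 56.321340421147454, 'cx': 315.57628588231194, 'cy': 194.39970629547685, 'D': array([-0.02153962,  0.        ,  0.        ,  0.        ,  0.        ]), 'eye': array([ 495.77723017,   -1.80668775, 1192.8147727 ]), 'attitude': array([-0.70374889,  0.70910714, -0.03142907,  0.03027831])}
{'t': 0.1, 'qpos': array([-1.37163573,  0.60002057, -0.00253705,  1.60003945,  0.0017823 ,
        0.94289625, -0.07979594]), 'qvel': array([ 6.88404268e-05, -2.75065755e-03,  1.07053077e-03, -2.58225610e-03,
        9.50831158e-04,  4.71511387e-04, -2.16026245e-04]), 'joint_efforts': array([ 5.47819713e-03, -7.66552162e+01,  1.50216490e+00, -2.52938247e+01,
       -5.23046404e-02,  1.36080154e-02,  3.13169778e-05]), 'tcp_pos': array([197.36713708, 697.17154548, 217.86787261]), 'orientation': array([ 1.37470095e-01,  9.90505684e-01, -6.79779361e-04, -3.53629305e-05]), 'force': array([ 0.45138104,  0.22844395, -0.78163189]), 'torque': array([ 0.00901445, -0.03293842, -0.01167953]), 'finger_force': 0.0, 'grip_width': 0.9997312627654275}
```

View pics/scene0.png

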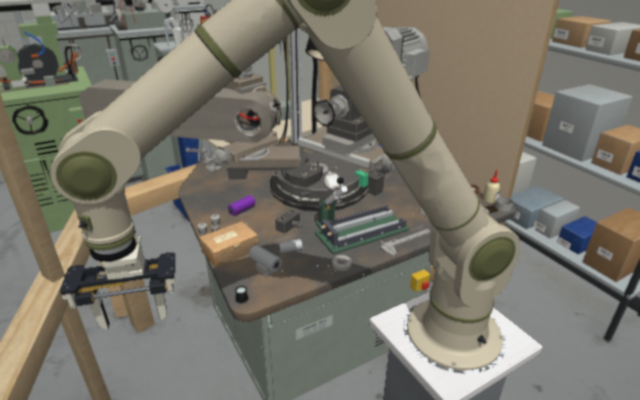

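View pics/top0.png

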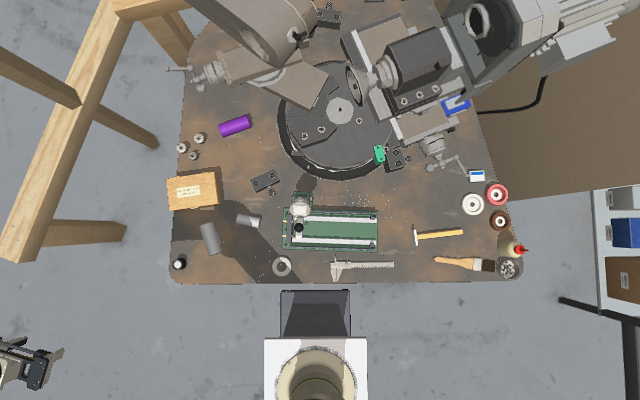

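The top view shows the comparator at about (330,228), its column and knob at (300,205-228), the grey rollers at (210,238) and (248,220), and the push stick at (440,235). The caliper is at (362,267), the ring at (281,266) and the loupe at (180,264). I'll enlarge a crop.

```bash
cat > h.py <<'E'
import numpy as np,cv2
from bench import arm,get_image
from scipy.spatial.transform import Rotation as R
def K(g):
    f=g["frame"].shape[0]/2/np.tan(np.radians(g["fov_y"]/2)); return np.array([[f,0,g["cx"]],[0,f,g["cy"]],[0,0,1]])
def p2w(g,uv,z):
    n=cv2.undistortPoints(np.array([[uv]],float),K(g),g["D"])[0,0]
    d=R.from_quat(g["attitude"]).apply([n[0],n[1],1]); return g["eye"]+d*(z-g["eye"][2])/d[2]
def w2p(g,P):
    Rm=R.from_quat(g["attitude"]).as_matrix().T
    return cv2.projectPoints(np.array(P,float).reshape(-1,3),cv2.Rodrigues(Rm)[0],-Rm@g["eye"],K(g),g["D"])[0][:,0]
def crop(g,x0,y0,x1,y1,s,name):
    im=cv2.resize(g["frame"][y0:y1,x0:x1,::-1],None,fx=s,fy=s,interpolation=cv2.INTER_CUBIC)
    for x in range((x0+9)//10*10,x1,10): cv2.line(im,((x-x0)*s,0),((x-x0)*s,5 if x%50 else 14),(0,255,255),1)
    for y in range((y0+9)//10*10,y1,10): cv2.line(im,(0,(y-y0)*s),(5 if y%50 else 14,(y-y0)*s),(0,255,255),1)
    cv2.imwrite("pics/"+name,im)
E
python3 - <<'E'
from h import *
g=get_image("top")
crop(g,190,180,390,290,4,"c1.png"); crop(g,395,205,515,285,6,"c2.png")
for uv in [(210,238),(440,235),(330,228)]: print(p2w(g,uv,20))
E
```

```text
[464.1543285  326.78485952  20.        ]
[ 467.8764024  -392.69590454   20.        ]
[492.5948952  -48.41007697  20.        ]
```

View pics/c1.png

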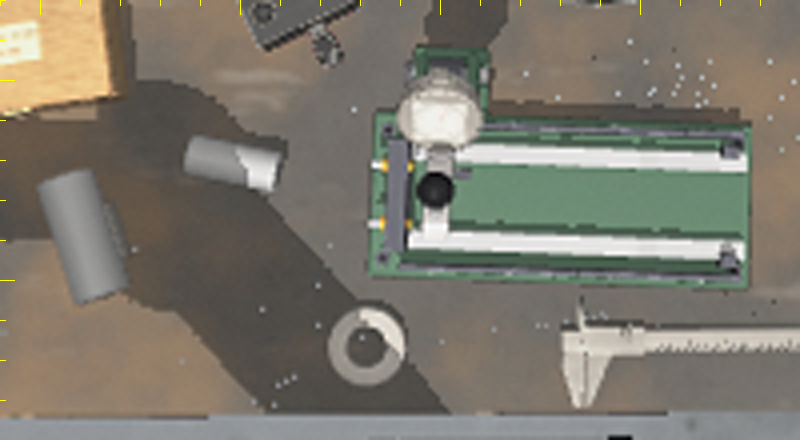

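View pics/c2.png

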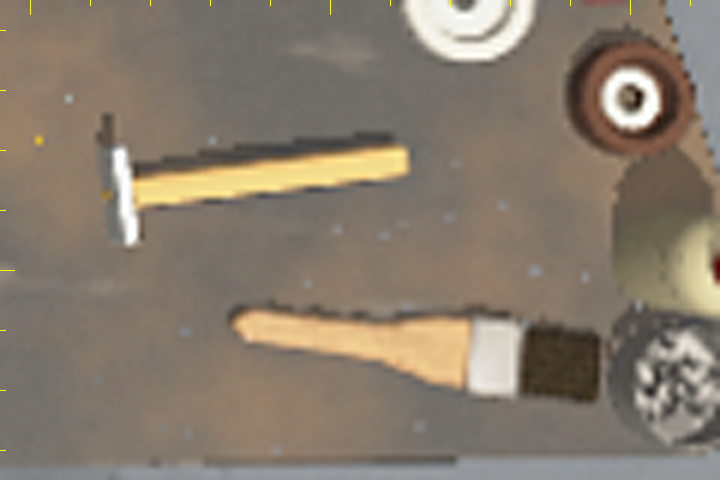

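The crop shows the larger grey roller centred at pixel (211,239), lying on its V-block, with the comparator's corners at (284,207), (377,211), (377,252) and (282.5,249). The stick's blade is at (416,237) and its handle runs to (463,231). Next I'll fit these poses.

Run:
```python
from h import *
from scipy.optimize import least_squares
g=get_image("top"); 
def fit(local,px,x0):
    local=np.array(local,float);px=np.array(px,float)
    def W(p):
        c,s=np.cos(p[2]),np.sin(p[2]); return np.c_[p[0]+c*local[:,0]-s*local[:,1],p[1]+s*local[:,0]+c*local[:,1],local[:,2]]
    r=least_squares(lambda p:(w2p(g,W(p))-px).ravel(),x0,x_scale=[10,10,.05]); print(r.x.round(3),"res",r.fun.round(2)); return r.x
c=lambda l:[(190+a/4,180+b/4) for a,b in l]
G=fit([(65,150,14),(65,-150,14),(-65,-150,14),(-65,150,14)],c([(377,110),(750,123),(747,288),(370,275)]),[490,-50,0])
# stick: blade top corners z=34, handle end z=20 ; crop2
d=lambda l:[(395+a/6,205+b/6) for a,b in l]
S=fit([(78,-25,34),(70,-25,34),(78,25,34),(70,25,34),(-80,-8,20),(-80,8,20)],d([(113,148),(126,147),(126,244),(139,243),(407,147),(410,173)]),[470,-390,1.6])
# roller silhouettes: corners at axis height 48
Rr=fit([(48,22,48),(48,-22,48),(-48,-22,48),(-48,22,48)],c([(38,185),(93,170),(127,288),(80,302)]),[464,326,.3])
# knob
for a in(.65,.7,.75,.8,.85,.9):
    kx=90-147*np.cos(a)+30*np.sin(a);kz=95+147*np.sin(a)+30*np.cos(a)
    co,s=np.cos(G[2]),np.sin(G[2]);P=[G[0]+co*kx-s*90,G[1]+s*kx+co*90,kz];print(a,np.round(P,1),w2p(g,P).round(1))
print("knob px",190+435/4,180+189/4)
# colour based
f=g["frame"].astype(int);r_,g_,b_=f[...,0],f[...,1],f[...,2]
m=((r_-b_>70)&(r_>150)).astype(np.uint8);m[:,:405]=0;m[:,470:]=0;m[:222]=0;m[246:]=0
print(cv2.minAreaRect(np.argwhere(m)[:,::-1].astype(np.float32)))
```

```text
[ 4.87377e+02 -4.94110e+01 -4.20000e-02] res [-0.83 -0.15  0.87 -0.12  0.77  0.14 -0.8   0.09]
[ 468.974 -386.672    1.679] res [-0.27 -0.01  0.12 -0.15 -0.22  0.15  0.17  0.01 -0.02 -0.38  0.23  0.37]
[4.61827e+02 3.15509e+02 3.19000e-01] res [ 0.09  0.11  0.02 -0.75  0.96 -0.27 -1.07  0.9 ]
0.65 [482.3  40.9 207.8] [[298.9 232.4]]
0.7 [488.1  40.6 212.6] [[298.9 230.2]]
0.75 [494.1  40.4 217.2] [[298.9 227.9]]
0.8 [500.3  40.1 221.4] [[298.9 225.5]]
0.85 [506.7  39.9 225.2] [[298.9 223. ]]
0.9 [513.3  39.6 228.8] [[299.  220.4]]
knob px 298.75 227.25
((439.4976806640625, 233.98031616210938), (5.004099369049072, 45.63262176513672), 83.1572265625)
```

```bash
cat > fit.py <<'E'
from h import *
from scipy.optimize import minimize
def W(p,L):
    L=np.asarray(L,float);c,s=np.cos(p[2]),np.sin(p[2]); return np.c_[p[0]+c*L[:,0]-s*L[:,1],p[1]+s*L[:,0]+c*L[:,1],L[:,2]]
def seg(a,b,n=60): return np.linspace(a,b,n)
def rect(x0,x1,y0,y1,z): return [seg((x0,y0,z),(x1,y0,z)),seg((x0,y1,z),(x1,y1,z)),seg((x0,y0,z),(x0,y1,z)),seg((x1,y0,z),(x1,y1,z))]
def gradim(g):
    f=cv2.GaussianBlur(g["frame"],(0,0),.7).astype(np.float32)
    return np.sqrt(sum(cv2.Sobel(f,cv2.CV_32F,*d)**2 for d in((1,0),(0,1))).max(2))
def edgefit(g,segs,x0,sp=(6,6,.04)):
    G=gradim(g);L=np.concatenate(segs)
    def cost(q):
        px=w2p(g,W(np.array(x0)+q*np.array(sp),L)).astype(np.float32); return -cv2.remap(G,px[:,:1],px[:,1:],cv2.INTER_CUBIC).mean()
    best=min((minimize(cost,s,method="Nelder-Mead",options=dict(xatol=.005,fatol=.001,initial_simplex=np.vstack([s,s+np.eye(3)*.6]))) for s in np.random.default_rng(0).uniform(-.7,.7,(12,3))),key=lambda r:r.fun)
    return np.array(x0)+best.x*np.array(sp),-best.fun,-cost(np.zeros(3))
GSEG=[seg((65,40,14),(65,-150,14)),seg((-65,150,14),(-65,-150,14),90),seg((-65,-150,14),(65,-150,14)),seg((-65,150,14),(65,150,14)),
  seg((-27,-60,30),(-27,60,30)),seg((-41,-60,30),(-41,60,30)),seg((27,-60,30),(27,40,30)),seg((41,-60,30),(41,40,30))]
SSEG=rect(70,78,-25,25,34)+rect(-80,70,-8,8,20)
RSEG=rect(-48,48,-22.5,22.5,48)
E
python3 - <<'E'
from fit import *
g=get_image("top")
np.set_printoptions(suppress=True,precision=3)
for n,s,x0 in(("gauge",GSEG,[488.5,-48,-.042]),("stick",SSEG,[470,-385.5,1.679]),("roller",RSEG,[463,316.6,.319])):
    print(n,edgefit(g,s,x0))
    for half in (s[:4],s[4:]):
        if half and n=="gauge": print("  part",edgefit(g,half,x0))
E
```

```text
gauge (array([487.701, -49.401,  -0.045]), np.float64(275.9858093261719), np.float32(268.62186))
  part (array([510.834, -50.006,  -0.04 ]), np.float64(202.21327209472656), np.float32(94.124596))
  part (array([488.054, -40.582,  -0.044]), np.float64(480.9186096191406), np.float32(464.93118))
stick (array([ 470.48 , -384.754,    1.682]), np.float64(383.60614013671875), np.float32(377.37384))
roller (array([464.623, 318.318,   0.323]), np.float64(129.35047912597656), np.float32(115.907196))
```

>>> apply_moves([
  [[0,0,0],-0.975,-1],
  [[0,0,0],-0.975,-1],
  [[0,0,0],-0.975,-1],
  [[0,0,0],-0.975,-1],
  [[0,0,0],-0.975,-1],
], force=20)

```text
t: 0.75
tcp_pos: [197.5, 697.5, 218.4]
orientation: [-0.076, 0.997, -0.0, -0.0]
force: [-0.2, 0.2, -0.6]
grip_width: 1.0
finger_force: 0.0
```

>>> apply_moves([
  [[0,0,0],-0.975,-1],
  [[0,0,0],-0.975,-1],
  [[-0.29,-0.965,0.2],0,-1],
  [[-0.29,-0.965,0.2],0,-1],
  [[-0.29,-0.965,0.2],0,-1],
])

```text
t: 1.25
tcp_pos: [232.5, 647.4, 206.3]
orientation: [-0.159, 0.987, -0.0, -0.0]
force: [0.2, 0.2, 0.5]
grip_width: 1.0
finger_force: 0.0
```

>>> apply_moves([
  [[-0.29,-0.965,0.2],0,-1],
  [[-0.29,-0.965,0.2],0,-1],
  [[-0.29,-0.965,0.2],0,-1],
  [[-0.29,-0.965,0.2],0,-1],
  [[-0.29,-0.965,0.2],0,-1],
])

```text
t: 1.75
tcp_pos: [290.9, 564.4, 186.4]
orientation: [-0.159, 0.987, 0.0, 0.0]
force: [0.3, 0.8, -0.9]
grip_width: 0.999
finger_force: 0.0
```

>>> apply_moves([
  [[-0.29,-0.965,0.2],0,-1],
  [[-0.29,-0.965,0.2],0,-1],
  [[-0.29,-0.965,0.2],0,-1],
  [[-0.29,-0.965,0.2],0,-1],
  [[-0.29,-0.965,0.2],0,-1],
])

```text
t: 2.25
tcp_pos: [348.8, 481.7, 166.3]
orientation: [-0.159, 0.987, 0.0, 0.0]
force: [-0.2, 0.5, -0.0]
grip_width: 1.001
finger_force: 0.0
```

>>> apply_moves([
  [[-0.29,-0.965,0.2],0,-1],
  [[-0.29,-0.965,0.2],0,-1],
  [[-0.29,-0.965,0.2],0,-1],
  [[-0.29,-0.965,0.2],0,-1],
  [[-0.29,-0.965,0.2],0,-1],
])

```text
t: 2.75
tcp_pos: [406.6, 399.2, 146.4]
orientation: [-0.159, 0.987, 0.0, 0.0]
force: [1.1, -0.3, -0.2]
grip_width: 0.999
finger_force: 0.0
```

>>> apply_moves([
  [[-0.288,-0.956,0.2],0,-1],
  [[-0.288,-0.956,0.2],0,-1],
  [[-0.288,-0.956,0.2],0,-1],
  [[-0.288,-0.956,0.2],0,-1],
  [[-0.288,-0.956,0.2],0,-1],
])

```text
t: 3.25
tcp_pos: [463.8, 317.5, 126.4]
orientation: [-0.159, 0.987, 0.0, 0.0]
force: [0.7, -0.9, 0.3]
grip_width: 0.996
finger_force: 0.0
```

Run:
```python
from fit import *
g=get_image("scene"); s=arm.read_state(); print(s["tcp_pos"],s["force"])
print(w2p(g,[[464,317.5,48],[487.9,-49.3,14],[470,-385,20]]))
crop(g,150,180,450,310,2,"s1.png")
```

```text
[465.76468364 313.83268351 125.72089917] [ 1.6120929  -2.21863902 -0.24961125]
[[264.58111775 257.61929502]
 [362.40213868 228.79530993]
 [440.22117441 204.66822912]]
```

View pics/s1.png

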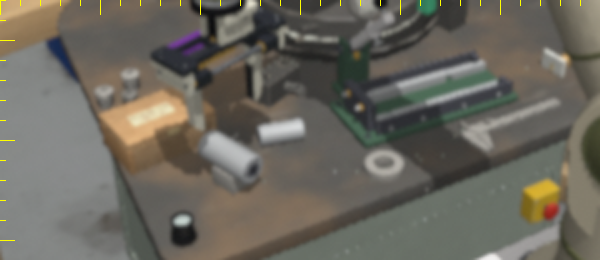

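The scene view confirms it: the roller is at pixel (265,257), matching the projection, and the open fingers are above it. I'll descend now.

>>> apply_moves([
  [[0,0.15,0],0,-1],
  [[0,0,0.9],0,-1],
  [[0,0,0.9],0,-1],
  [[0,0,0.9],0,-1],
  [[0,0,0.9],0,-1],
])

```text
t: 3.8
tcp_pos: [461.6, 323.2, 54.2]
orientation: [-0.16, 0.987, 0.001, 0.0]
force: [0.6, -0.2, 0.1]
grip_width: 1.003
finger_force: 0.0
```

>>> apply_moves([
  [[0,0,0.9],0,-1],
  [[0,0,0.2],0,-1],
  [[0,0,0],0,-1],
])

```text
t: 4.1
tcp_pos: [461.4, 322.5, 32.3]
orientation: [-0.16, 0.987, -0.0, -0.001]
force: [-0.2, -0.1, 0.2]
grip_width: 0.997
finger_force: 0.0
```

>>> apply_moves([
  [[0,-0.26,0.05],0,-1],
  [[0,0,0],0,-1],
  [[0,0,0],0,1],
  [[0,0,0],0,1],
  [[0,0,0],0,1],
], force=25)

```text
t: 4.6
tcp_pos: [464.0, 317.0, 32.0]
orientation: [-0.159, 0.987, 0.0, 0.0]
force: [-0.3, 0.2, -0.2]
grip_width: 0.793
finger_force: 0.0
```

>>> apply_moves([
  [[0,0,0],0,1],
  [[0,0,0],0,1],
  [[0,0,0],0,1],
])

```text
t: 4.9
tcp_pos: [463.8, 316.9, 31.6]
orientation: [-0.159, 0.987, -0.0, -0.0]
force: [0.6, 0.2, -0.2]
grip_width: 0.533
finger_force: 0.0
```

>>> apply_moves([
  [[0,0,0],0,1],
  [[0,0,0],0,1],
  [[0,0,0],0,1],
  [[0,0,-0.3],0,1],
  [[0,0,-0.6],0,1],
])

```text
t: 5.4
tcp_pos: [463.0, 316.3, 49.3]
orientation: [-0.159, 0.987, -0.001, -0.001]
force: [0.2, -0.6, -4.6]
grip_width: 0.47
finger_force: 25.0
```

>>> apply_moves([
  [[0,0,-0.9],0,1],
  [[0,0,-0.9],0,1],
  [[0,0,-0.9],0,1],
  [[0,0,-0.9],0,1],
  [[0,0,-0.9],0,1],
])

```text
t: 5.9
tcp_pos: [463.5, 316.6, 141.1]
orientation: [-0.159, 0.987, -0.0, -0.0]
force: [-0.5, -0.6, -5.6]
grip_width: 0.466
finger_force: 25.0
```

>>> apply_moves([
  [[0,0,-1],0.832,1],
  [[0,0,-1],0.832,1],
  [[0,0,-1],0.832,1],
  [[0,0,-1],0.832,1],
  [[0,0,-1],0.832,1],
])

```text
t: 6.4
tcp_pos: [463.1, 316.4, 241.2]
orientation: [0.023, 1.0, 0.0, -0.0]
force: [-0.7, 0.3, -5.7]
grip_width: 0.466
finger_force: 25.0
```

>>> apply_moves([
  [[-0.079,-0.91,-0.7],0,1],
  [[-0.079,-0.91,-0.7],0,1],
  [[-0.079,-0.91,-0.7],0,1],
  [[-0.079,-0.91,-0.7],0,1],
  [[-0.079,-0.91,-0.7],0,1],
])

```text
t: 6.9
tcp_pos: [466.9, 224.4, 310.8]
orientation: [0.021, 1.0, -0.0, -0.0]
force: [-0.3, -0.7, -5.0]
grip_width: 0.469
finger_force: 25.0
```

>>> apply_moves([
  [[-0.079,-0.91,0],0,1],
  [[-0.079,-0.91,0],0,1],
  [[-0.079,-0.91,0],0,1],
  [[-0.079,-0.91,0],0,1],
  [[-0.079,-0.91,0],0,1],
])

```text
t: 7.4
tcp_pos: [470.8, 133.4, 310.2]
orientation: [0.021, 1.0, 0.0, -0.0]
force: [0.5, -0.3, -5.4]
grip_width: 0.467
finger_force: 25.0
```

>>> apply_moves([
  [[-0.079,-0.91,0],0,1],
  [[-0.079,-0.91,0],0,1],
  [[-0.079,-0.91,0],0,1],
  [[-0.079,-0.91,0],0,1],
  [[-0.079,-0.91,0],0,1],
])

```text
t: 7.9
tcp_pos: [474.7, 42.3, 310.2]
orientation: [0.021, 1.0, 0.0, -0.0]
force: [1.4, -0.7, -5.3]
grip_width: 0.465
finger_force: 25.0
```

>>> apply_moves([
  [[-0.079,-0.91,0],0,1],
  [[-0.079,-0.91,0],0,1],
  [[-0.079,-0.91,0],0,1],
  [[-0.079,-0.91,0],0,1],
  [[-0.079,-0.91,0],0,1],
])

```text
t: 8.4
tcp_pos: [478.7, -48.8, 310.2]
orientation: [0.022, 1.0, 0.0, -0.0]
force: [-0.4, 0.3, -5.4]
grip_width: 0.466
finger_force: 25.0
```

>>> apply_moves([
  [[-0.079,-0.91,0.4],0,1],
  [[-0.079,-0.91,0.4],0,1],
  [[-0.079,-0.91,0.4],0,1],
  [[-0.079,-0.91,0.4],0,1],
  [[-0.079,-0.6,0.4],0,1],
])

```text
t: 8.9
tcp_pos: [483.1, -134.3, 269.8]
orientation: [0.022, 1.0, 0.0, 0.0]
force: [0.6, -1.2, -4.3]
grip_width: 0.464
finger_force: 25.0
```

>>> apply_moves([
  [[0,-0.24,1],0,1],
  [[0,0,1],0,1],
  [[0,0,1],0,1],
  [[0,0,1],0,1],
  [[0,0,1],0,1],
])

```text
t: 9.4
tcp_pos: [483.6, -137.6, 169.2]
orientation: [0.021, 1.0, 0.0, 0.0]
force: [1.1, 1.0, -5.0]
grip_width: 0.466
finger_force: 25.0
```

>>> apply_moves([
  [[0,0,1],0,1],
  [[0,0,1],0,1],
  [[0,0,1],0,1],
  [[0,0,0.8],0,1],
  [[0,0,0.3],0,1],
])

```text
t: 9.9
tcp_pos: [483.2, -137.5, 86.6]
orientation: [0.021, 1.0, 0.0, -0.001]
force: [0.4, 0.7, -3.6]
grip_width: 0.466
finger_force: 25.0
```

Run:
```python
from fit import *
g=get_image("scene"); s=arm.read_state(); print(s["tcp_pos"],s["orientation"])
crop(g,300,150,460,270,5,"s2.png")
P=lambda x,y,z:W([487.9,-49.3,-.044],[(x,y,z)])[0]
zr=s["tcp_pos"][2]+16.4
print("roller ends",w2p(g,[P(48,-90,zr),P(-48,-90,zr)]),"base",w2p(g,[P(-65,-150,14),P(-65,150,14)]), "fence -x in end",w2p(g,[P(-52.5,-145,42),P(-52.5,100,42)]))
```

```text
[ 483.23016648 -137.60533721   86.45725485] [ 2.14417228e-02  9.99769617e-01  3.56513733e-04 -9.15897785e-04]
roller ends [[378.56660819 193.83120164]
 [394.76988186 206.72946443]] base [[409.70705271 227.1339096 ]
 [332.70995135 251.34855153]] fence -x in end [[407.16945694 218.83855746]
 [344.82951945 237.78707668]]
```

View pics/s2.png

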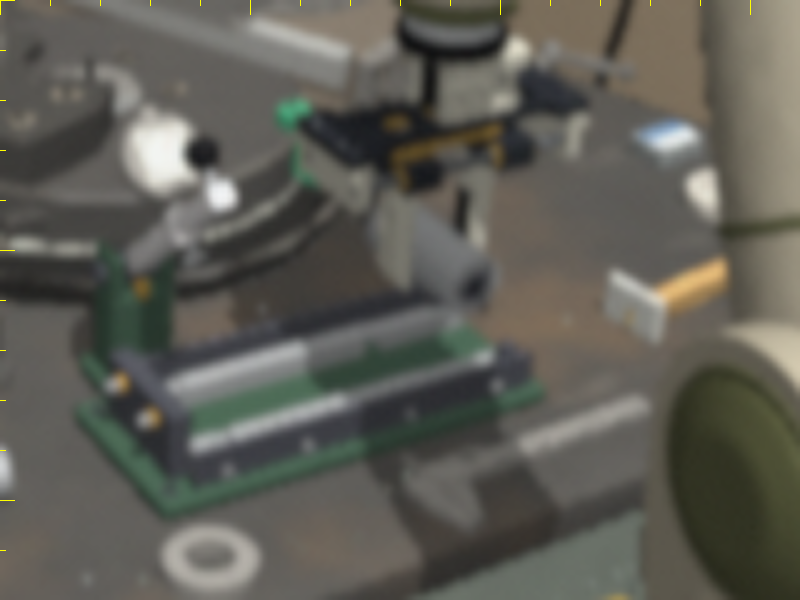

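The roller is held level above the pocket, its near end at pixel (394,206), which matches the prediction. The gauge corners are also within about 1 px. I'll lower it slowly.

>>> apply_moves([
  [[0,-0.06,0.8],0,1],
  [[0,0,0.8],0,1],
  [[0,0,0.6],0,1],
  [[0,0,0.1],0,1],
  [[0,0,0],0,1],
])

```text
t: 10.45
tcp_pos: [483.7, -139.2, 41.8]
orientation: [0.022, 1.0, 0.0, -0.0]
force: [-0.6, -0.2, -5.0]
grip_width: 0.467
finger_force: 25.0
```

>>> apply_moves([
  [[0,0,0.1],0,1],
  [[0,0,0.1],0,1],
])

```text
t: 10.65
tcp_pos: [484.1, -139.3, 38.2]
orientation: [0.022, 1.0, -0.0, 0.001]
force: [-0.5, 0.1, -5.4]
grip_width: 0.467
finger_force: 25.0
```

>>> apply_moves([
  [[0,0,0.08],0,1],
  [[0,0,0.05],0,1],
  [[0,0,0],0,1],
])

```text
t: 10.95
tcp_pos: [483.7, -139.2, 35.0]
orientation: [0.022, 1.0, 0.0, 0.0]
force: [-0.6, -0.0, -4.9]
grip_width: 0.467
finger_force: 25.0
```

>>> apply_moves([
  [[0,0,0.04],0,1],
  [[0,0,0],0,1],
])

```text
t: 11.15
tcp_pos: [483.7, -139.2, 34.7]
orientation: [0.022, 1.0, -0.0, 0.0]
force: [-0.9, -0.0, 1.7]
grip_width: 0.467
finger_force: 25.0
```

>>> apply_moves([
  [[0,0,0],0,0],
  [[0,0,0],0,-0.1],
  [[0,0,0],0,-0.3],
  [[0,0,0],0,-0.4],
  [[0,0,0],0,-0.4],
])

```text
t: 11.65
tcp_pos: [483.7, -139.2, 34.2]
orientation: [0.022, 1.0, 0.0, 0.0]
force: [0.4, -0.1, 0.0]
grip_width: 0.693
finger_force: 0.0
```

>>> apply_moves([
  [[0,0,0],0,-0.4],
  [[0,0,-0.2],0,-0.4],
  [[0,0,-0.6],0,-0.4],
  [[0,0,-1],0,-0.4],
  [[0,0,-1],0,-0.4],
])

```text
t: 12.15
tcp_pos: [483.5, -139.2, 91.5]
orientation: [0.022, 1.0, 0.0, -0.0]
force: [0.6, 0.7, -0.5]
grip_width: 0.7
finger_force: 0.0
```

>>> apply_moves([
  [[0,0,-1],0,-0.4],
  [[0,-1,-0.5],1,-0.4],
  [[0,-1,0],1,-0.4],
  [[0,-1,0],1,-0.4],
  [[0,-1,0],1,-0.4],
])

```text
t: 12.65
tcp_pos: [469.1, -219.3, 119.9]
orientation: [0.198, 0.98, -0.0, -0.0]
force: [0.0, 0.0, -0.5]
grip_width: 0.702
finger_force: 0.0
```

>>> apply_moves([
  [[0,0,0],1,-0.4],
  [[0,0,0],1,-0.4],
  [[0,0,0],1,-0.4],
  [[0,0,0],1,-0.4],
  [[0,0,0],1,-0.4],
])

```text
t: 13.15
tcp_pos: [468.8, -218.7, 119.5]
orientation: [0.406, 0.914, -0.0, -0.001]
force: [0.0, 0.0, 0.8]
grip_width: 0.702
finger_force: 0.0
```

>>> apply_moves([
  [[0,0,0],1,-0.4],
  [[0,0,0],1,-0.4],
  [[0,0,0],1,-0.4],
  [[0,0,0],1,-0.4],
  [[0,0,0],1,-0.4],
])

```text
t: 13.65
tcp_pos: [468.8, -218.6, 119.5]
orientation: [0.594, 0.804, -0.0, -0.001]
force: [-0.4, 0.2, -0.1]
grip_width: 0.697
finger_force: 0.0
```

>>> apply_moves([
  [[0,0,0],1,-0.4],
  [[0,0,0],1,-0.4],
  [[-0.915,-0.094,0.2],0.16,-0.4],
  [[-0.915,-0.094,0.2],0,-0.4],
  [[-0.915,-0.094,0.2],0,-0.4],
])

```text
t: 14.15
tcp_pos: [469.9, -274.2, 107.3]
orientation: [0.666, 0.746, -0.0, -0.001]
force: [-0.9, 0.3, 0.5]
grip_width: 0.701
finger_force: 0.0
```

>>> apply_moves([
  [[-0.915,-0.094,0.2],0,-0.4],
  [[-0.915,-0.094,0.2],0,-0.4],
  [[-0.915,-0.094,0.2],0,-0.4],
  [[-0.915,-0.094,0.2],0,-0.4],
  [[-0.915,-0.094,0.2],0,-0.4],
])

```text
t: 14.65
tcp_pos: [470.9, -366.4, 87.2]
orientation: [0.666, 0.746, -0.0, -0.001]
force: [-0.2, 0.5, -0.2]
grip_width: 0.696
finger_force: 0.0
```

Run:
```python
from fit import *
g=get_image("top"); s=arm.read_state(); print(s["tcp_pos"],s["orientation"],s["qpos"])
# roller check in pocket
P=lambda L:W([487.9,-49.3,-.044],L)
print(w2p(g,P([(0,-90,50.5)])), edgefit(g,RSEG,[483.9,-139.2,-.044],(6,6,.03)))
crop(g,270,190,470,290,4,"t2.png")
```

```text
[ 470.48035599 -369.87740131   86.99724697] [ 6.66801216e-01  7.45234339e-01 -1.37217725e-03  1.87882441e-04] [ 0.30144954  0.65831872  0.40823527  2.0190829  -0.47267752  0.55573735
  1.1518573 ]
[[360.23893128 230.6381101 ]] (array([ 4.82966974e+02, -1.37856546e+02, -1.77265491e-02]), np.float64(180.34036254882812), np.float32(172.38724))
```

View pics/t2.png

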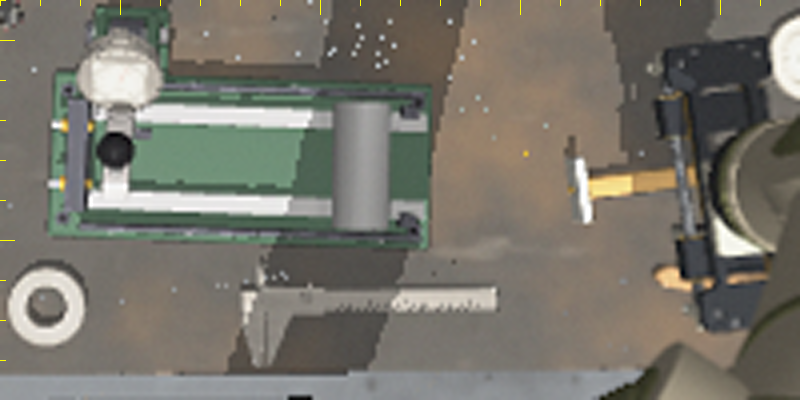

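The roller lies across the pocket between the lugs at pixel (360,231), and the gripper is lined up along the stick's handle. Next is the stick grasp.

>>> apply_moves([
  [[-0.74,-0.08,0.6],0,-0.4],
  [[0,0,0.8],0,-0.4],
  [[0,0,0.8],0,-0.4],
  [[0,0,0.8],0,-0.4],
  [[0,0,0.8],0,-0.4],
])

```text
t: 15.2
tcp_pos: [471.2, -380.1, 10.9]
orientation: [0.666, 0.746, -0.0, -0.001]
force: [-0.6, 0.9, 0.4]
grip_width: 0.703
finger_force: 0.0
```

>>> apply_moves([
  [[0,0,0.2],0,-0.4],
  [[0,0,0],0,-0.4],
])

```text
t: 15.4
tcp_pos: [471.3, -379.8, 7.4]
orientation: [0.665, 0.747, -0.0, -0.001]
force: [-0.1, -0.5, 0.4]
grip_width: 0.703
finger_force: 0.0
```

>>> apply_moves([
  [[0,-0.06,0.17],0,-0.4],
  [[0,0,0],0,1],
  [[0,0,0],0,1],
  [[0,0,0],0,1],
  [[0,0,0],0,1],
], force=30)

```text
t: 15.9
tcp_pos: [471.5, -379.8, 5.2]
orientation: [0.664, 0.747, 0.0, 0.0]
force: [0.7, 0.1, 0.8]
grip_width: 0.407
finger_force: 0.0
```

>>> apply_moves([
  [[0,0,0],0,1],
  [[0,0,0],0,1],
  [[0,0,0],0,1],
  [[0,0,0],0,1],
  [[0,0,0],0,1],
])

```text
t: 16.4
tcp_pos: [471.2, -379.9, 4.9]
orientation: [0.664, 0.747, 0.0, 0.0]
force: [-0.4, 0.3, 1.9]
grip_width: 0.17
finger_force: 30.0
```

>>> apply_moves([
  [[0,0,-0.5],0,1],
  [[0,0,-0.8],0.92,1],
  [[0,0,-0.6],0.92,1],
  [[0,0,0],0,1],
  [[0,0,0],0,1],
])

```text
t: 16.9
tcp_pos: [471.6, -379.7, 43.1]
orientation: [0.721, 0.693, 0.0, 0.0]
force: [0.1, 0.2, -1.7]
grip_width: 0.168
finger_force: 30.0
```

Run:
```python
from fit import *
g=get_image("top"); s=arm.read_state(); print(s["tcp_pos"],s["orientation"])
q=s["orientation"];phi=2*np.arctan2(q[1],q[0])-np.pi/2;t=s["tcp_pos"];a=phi+np.pi/2
x0=[t[0]-5*np.cos(a),t[1]-5*np.sin(a),a];z=t[2]-4.9
S2=[x+[0,0,z] for x in rect(70,78,-25,25,34)+[seg((35,-8,20),(70,-8,20)),seg((35,8,20),(70,8,20))]]
print(np.degrees(phi),x0,edgefit(g,S2,x0,(5,5,.03)))
print(edgefit(g,GSEG,[487.9,-49.3,-.044],(3,3,.02)))
```

```text
[ 471.31586093 -379.54546737   42.69478311] [ 7.21321447e-01  6.92600438e-01  5.61688088e-06 -4.87464392e-05]
-2.3273793989032217 [np.float64(471.11281460736836), np.float64(-384.5413428872467), np.float64(1.5301758933409488)] (array([ 470.98027641, -384.86456217,    1.52791942]), np.float64(425.1857604980469), np.float32(423.17416))
(array([ 4.87719318e+02, -4.95495938e+01, -4.56673991e-02]), np.float64(267.6353454589844), np.float32(267.15115))
```

>>> apply_moves([
  [[0.9,0.02,0],0,1],
  [[0.9,0.02,0],0,1],
  [[0.9,0.02,0],0,1],
  [[0.9,0.02,0],0,1],
  [[0.9,0.02,0],0,1],
])

```text
t: 17.45
tcp_pos: [477.3, -287.8, 42.8]
orientation: [0.722, 0.692, 0.0, -0.0]
force: [0.6, -0.2, -0.6]
grip_width: 0.17
finger_force: 30.0
```

>>> apply_moves([
  [[0.8,0.02,0],0,1],
  [[0.6,0,0],0,1],
  [[0.4,0,0],0,1],
  [[0.2,0,0],0,1],
  [[0,0,0],0,1],
])

```text
t: 17.95
tcp_pos: [479.4, -249.8, 42.9]
orientation: [0.722, 0.692, -0.0, 0.0]
force: [-0.5, -0.9, -2.0]
grip_width: 0.176
finger_force: 30.0
```

>>> apply_moves([
  [[0.2,0,0],0,1],
  [[0.2,0,0],0,1],
  [[0.2,0,0],0,1],
  [[0.15,0,0],0,1],
  [[0.2,0,0],0,1],
])

```text
t: 18.45
tcp_pos: [480.2, -231.1, 42.9]
orientation: [0.722, 0.692, -0.0, 0.0]
force: [0.4, 0.2, -1.2]
grip_width: 0.171
finger_force: 30.0
```

>>> apply_moves([
  [[0.25,0,0],0,1],
  [[0.25,0,0],0,1],
  [[0.25,0,0],0,1],
  [[0.25,0,0],0,1],
  [[0.25,0,0],0,1],
])

```text
t: 18.95
tcp_pos: [481.3, -205.8, 42.9]
orientation: [0.722, 0.692, -0.0, 0.0]
force: [0.0, -1.5, -0.4]
grip_width: 0.172
finger_force: 30.0
```

>>> apply_moves([
  [[0.25,0,0],0,1],
  [[0.25,0,0],0,1],
  [[0.25,0,0],0,1],
  [[0.25,0,0],0,1],
  [[0.25,0,0],0,1],
])

```text
t: 19.45
tcp_pos: [482.3, -180.6, 42.8]
orientation: [0.722, 0.692, 0.0, -0.0]
force: [0.5, 0.7, -0.9]
grip_width: 0.17
finger_force: 30.0
```

Run:
```python
from fit import *
g=get_image("top"); s=arm.read_state(); print(s["tcp_pos"],s["force"])
t=s["tcp_pos"]; y=t[1]+73+22
print(edgefit(g,[x+[0,0,4] for x in RSEG],[487.8+.044*(y+49.4),y,-.044],(5,6,.05)))
crop(g,270,190,470,290,4,"t3.png")
```

```text
[ 482.28676823 -179.67094712   42.73085616] [-0.77623209  1.05383068 -0.59806616]
(array([ 4.85416534e+02, -8.79653448e+01, -4.39523500e-02]), np.float64(184.7692413330078), np.float32(156.8592))
```

View pics/t3.png

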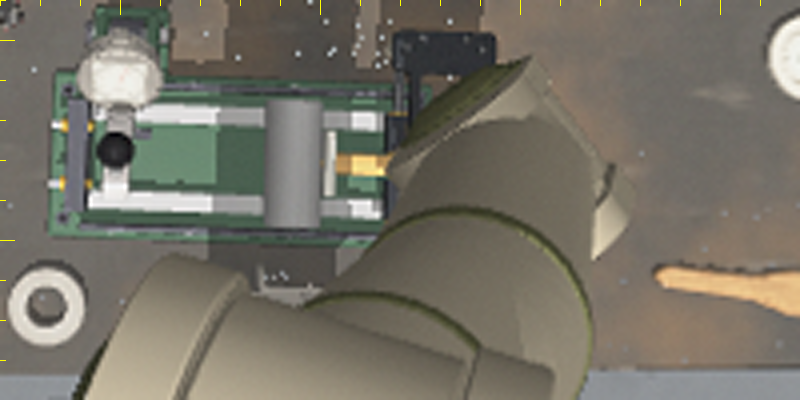

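The roller is rolling square along the rails, at pixel (343,230), with the blade just behind it. I'll keep pushing.

>>> apply_moves([
  [[0.25,0,0],0,1],
  [[0.25,0,0],0,1],
  [[0.25,0,0],0,1],
  [[0.25,0,0],0,1],
  [[0.25,0,0],0,1],
])

```text
t: 20.0
tcp_pos: [483.4, -155.7, 42.9]
orientation: [0.722, 0.692, 0.0, 0.0]
force: [-0.2, -0.7, -1.0]
grip_width: 0.168
finger_force: 30.0
```

>>> apply_moves([
  [[0.25,0,0],0,1],
  [[0.25,0,0],0,1],
  [[0.25,0,0],0,1],
  [[0.25,0,0],0,1],
  [[0.25,0,0],0,1],
])

```text
t: 20.5
tcp_pos: [484.4, -130.7, 42.8]
orientation: [0.722, 0.692, -0.0, -0.0]
force: [-0.4, -0.1, 0.4]
grip_width: 0.167
finger_force: 30.0
```

>>> apply_moves([
  [[0.25,0,0],0,1],
  [[0.25,0,0],0,1],
  [[0.25,0,0],0,1],
  [[0.25,0,0],0,1],
  [[0.25,0,0],0,1],
])

```text
t: 21.0
tcp_pos: [485.5, -105.8, 42.8]
orientation: [0.722, 0.692, 0.0, 0.0]
force: [-0.3, -0.7, -1.1]
grip_width: 0.169
finger_force: 30.0
```

>>> apply_moves([
  [[0.25,0,0],0,1],
  [[0.25,0,0],0,1],
  [[0.25,0,0],0,1],
  [[0.2,0,0],0,1],
  [[0.15,0,0],0,1],
])

```text
t: 21.5
tcp_pos: [486.5, -83.7, 42.8]
orientation: [0.722, 0.692, 0.0, -0.0]
force: [0.8, -0.0, -0.8]
grip_width: 0.168
finger_force: 30.0
```

Run:
```python
from fit import *
g=get_image("top"); s=arm.read_state(); print(s["tcp_pos"],s["orientation"],s["force"])
t=s["tcp_pos"]; y=t[1]+73+22
print(edgefit(g,[x+[0,0,4] for x in RSEG],[487.8+.044*(y+49.4),y,-.044],(5,6,.05)))
```

```text
[486.46076156 -83.28175844  42.78002504] [ 7.21964673e-01  6.91929876e-01  7.61114132e-05 -2.27549321e-04] [-0.45513494  0.94849392 -1.48439664]
(array([ 4.88746235e+02,  1.03226824e+01, -7.00541923e-02]), np.float64(194.67750549316406), np.float32(182.52257))
```

>>> apply_moves([
  [[0.15,0,0],0,1],
  [[0.15,0,0],0,1],
  [[0.15,0,0],0,1],
  [[0.15,0,0],0,1],
  [[0.15,0,0],0,1],
])

```text
t: 22.05
tcp_pos: [487.1, -69.0, 42.8]
orientation: [0.722, 0.692, -0.0, 0.0]
force: [0.3, -0.9, -0.3]
grip_width: 0.17
finger_force: 30.0
```

>>> apply_moves([
  [[0.15,0,0],0,1],
  [[0.15,0,0],0,1],
  [[0.1,0,0],0,1],
  [[0.1,0,0],0,1],
  [[0,0,0],0,1],
])

```text
t: 22.55
tcp_pos: [487.5, -58.9, 42.8]
orientation: [0.722, 0.692, 0.0, -0.0]
force: [-0.3, -0.1, -2.1]
grip_width: 0.165
finger_force: 30.0
```

Run:
```python
from fit import *
np.set_printoptions(suppress=True,precision=3)
for n in("top","scene"):
    g=get_image(n); s=arm.read_state(); print(s["tcp_pos"],s["force"])
    if n=="top":
        print(edgefit(g,[seg((-48,y,51),(0,y,51)) for y in(-22.5,22.5)]+[seg((-48,-22,51),(-48,22,51))],[491.8,38,-.044],(4,8,.05)))
        crop(g,270,190,400,280,6,"t4.png")
```

```text
[487.576 -59.112  42.838] [-0.509  0.32  -0.281]
(array([494.02 ,  37.309,  -0.244]), np.float64(209.0353240966797), np.float32(180.44101))
[487.546 -59.227  42.824] [ 1.255  1.411 -1.299]
```

View pics/t4.png

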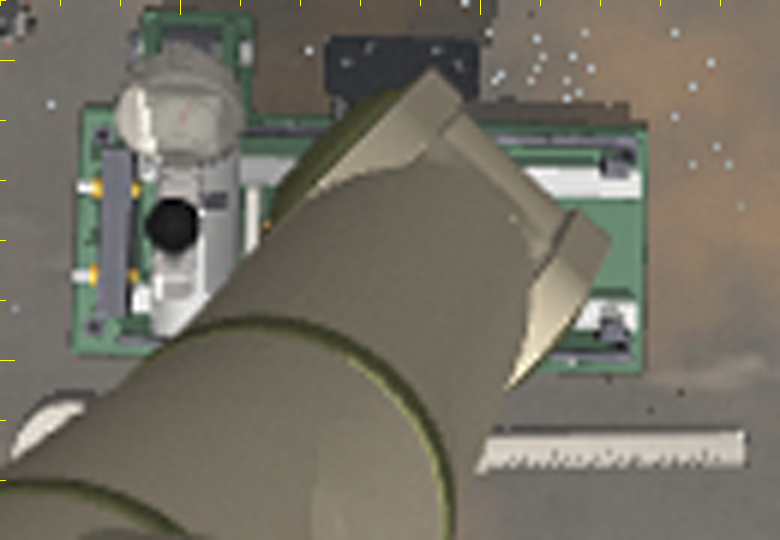

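The roller is now under the head. Its trailing edge is at about pixel (310,218) and the blade is right behind it. I'll advance the last few mm slowly and measure that edge.

>>> apply_moves([
  [[0.06,0,0],0,1],
  [[0.06,0,0],0,1],
  [[0.06,0,0],0,1],
  [[0,0,0],0,1],
  [[0,0,0],0,1],
])

```text
t: 23.15
tcp_pos: [487.7, -55.6, 42.8]
orientation: [0.722, 0.692, 0.0, 0.0]
force: [0.2, -0.8, -1.8]
grip_width: 0.169
finger_force: 30.0
```

```bash
cat > edge.py <<'E'
from fit import *
np.set_printoptions(suppress=True,precision=1)
g=get_image("top"); s=arm.read_state(); print(s["tcp_pos"],s["force"])
P=lambda L:W([487.8,-49.4,-.044],L)
for gx in(20,10,0,-44):
    ys=np.arange(50,82,2); px=w2p(g,P([(gx,y,51.3) for y in ys])).astype(np.float32)
    print(gx,dict(zip(ys.tolist(),cv2.remap(cv2.cvtColor(g["frame"],cv2.COLOR_RGB2GRAY),px[:,:1],px[:,1:],cv2.INTER_LINEAR).ravel().tolist())))
E
python3 edge.py
```

```text
[487.7 -55.6  42.8] [ 0.3  0.5 -0.5]
20 {50: 57, 52: 62, 54: 77, 56: 93, 58: 114, 60: 180, 62: 205, 64: 195, 66: 114, 68: 80, 70: 87, 72: 79, 74: 75, 76: 76, 78: 81, 80: 92}
10 {50: 68, 52: 62, 54: 61, 56: 75, 58: 111, 60: 189, 62: 206, 64: 186, 66: 112, 68: 89, 70: 92, 72: 113, 74: 126, 76: 135, 78: 139, 80: 144}
0 {50: 84, 52: 82, 54: 79, 56: 77, 58: 104, 60: 165, 62: 188, 64: 178, 66: 127, 68: 100, 70: 93, 72: 115, 74: 124, 76: 130, 78: 134, 80: 138}
-44 {50: 58, 52: 56, 54: 57, 56: 59, 58: 58, 60: 58, 62: 59, 64: 58, 66: 58, 68: 58, 70: 55, 72: 53, 74: 52, 76: 56, 78: 61, 80: 65}
```

>>> apply_moves([
  [[-0.2,0,0],0,1],
  [[-0.6,0,0],0,1],
  [[-0.9,0,0],0,1],
  [[-0.9,0,0],0,1],
  [[-0.9,0,0],0,1],
])

```text
t: 23.7
tcp_pos: [484.5, -127.4, 42.9]
orientation: [0.722, 0.691, -0.0, 0.0]
force: [0.5, -0.3, -0.4]
grip_width: 0.169
finger_force: 30.0
```

>>> apply_moves([
  [[-0.9,0,0],0,1],
  [[-0.9,0,0],0,1],
  [[-0.6,0,0],0,1],
  [[-0.2,0,0],0,1],
  [[0,0,0],0,1],
])

```text
t: 24.2
tcp_pos: [482.3, -178.1, 42.8]
orientation: [0.723, 0.691, 0.0, 0.0]
force: [0.9, 0.0, -1.0]
grip_width: 0.167
finger_force: 30.0
```

```bash
python3 edge.py
python3 - <<'E'
from fit import *
g=get_image("top")
P=lambda L:W([487.8,-49.4,-.044],L)
for gx in (-44,-34,-25):
    ys=np.arange(60,122,2); px=w2p(g,P([(gx,y,51.3) for y in ys])).astype(np.float32)
    print(gx,dict(zip(ys.tolist(),cv2.remap(cv2.cvtColor(g["frame"],cv2.COLOR_RGB2GRAY),px[:,:1],px[:,1:],cv2.INTER_LINEAR).ravel().tolist())))
s=get_image("scene")
a=cv2.resize(g["frame"][195:255,275:345],None,fx=6,fy=6,interpolation=cv2.INTER_CUBIC);b=cv2.resize(s["frame"][195:258,310:380],None,fx=6,fy=6,interpolation=cv2.INTER_CUBIC)
h=min(len(a),len(b)); cv2.imwrite("pics/both.png",np.hstack([a[:h],b[:h]])[:600,:800,::-1])
print("scene seat ends",w2p(s,P([(-48,90,51.3),(-48,112,51.3),(-48,68,51.3),(-48,115,51.3)])))
E
```

```text
[ 482.3 -177.3   42.8] [ 0.1  0.4 -1. ]
20 {50: 124, 52: 123, 54: 123, 56: 124, 58: 125, 60: 125, 62: 125, 64: 124, 66: 95, 68: 83, 70: 86, 72: 88, 74: 90, 76: 94, 78: 97, 80: 105}
10 {50: 126, 52: 126, 54: 126, 56: 126, 58: 127, 60: 127, 62: 127, 64: 120, 66: 93, 68: 86, 70: 95, 72: 133, 74: 160, 76: 178, 78: 186, 80: 196}
0 {50: 126, 52: 125, 54: 125, 56: 127, 58: 128, 60: 127, 62: 128, 64: 127, 66: 126, 68: 101, 70: 99, 72: 138, 74: 158, 76: 171, 78: 181, 80: 191}
-44 {50: 82, 52: 80, 54: 81, 56: 82, 58: 81, 60: 81, 62: 81, 64: 81, 66: 82, 68: 87, 70: 108, 72: 130, 74: 151, 76: 167, 78: 177, 80: 184}
-44 {60: 81, 62: 81, 64: 81, 66: 82, 68: 87, 70: 109, 72: 131, 74: 152, 76: 168, 78: 178, 80: 185, 82: 194, 84: 202, 86: 208, 88: 213, 90: 217, 92: 220, 94: 217, 96: 213, 98: 208, 100: 201, 102: 195, 104: 188, 106: 180, 108: 167, 110: 149, 112: 111, 114: 89, 116: 91, 118: 85, 120: 83}
-34 {60: 225, 62: 225, 64: 226, 66: 200, 68: 151, 70: 128, 72: 127, 74: 150, 76: 165, 78: 177, 80: 185, 82: 194, 84: 202, 86: 208, 88: 213, 90: 217, 92: 221, 94: 220, 96: 218, 98: 214, 100: 210, 102: 205, 104: 202, 106: 187, 108: 165, 110: 147, 112: 156, 114: 179, 116: 225, 118: 144, 120: 47}
-25 {60: 116, 62: 113, 64: 111, 66: 104, 68: 93, 70: 111, 72: 132, 74: 152, 76: 165, 78: 176, 80: 184, 82: 193, 84: 196, 86: 185, 88: 205, 90: 232, 92: 237, 94: 239, 96: 240, 98: 240, 100: 240, 102: 241, 104: 242, 106: 220, 108: 184, 110: 157, 112: 131, 114: 110, 116: 132, 118: 121, 120: 77}
scene seat ends [[346.98912927 233.83911598]
 [340.96867895 235.64509676]
 [352.93172253 232.05606055]
 [340.14160245 235.89316427]]
```

View pics/both.png

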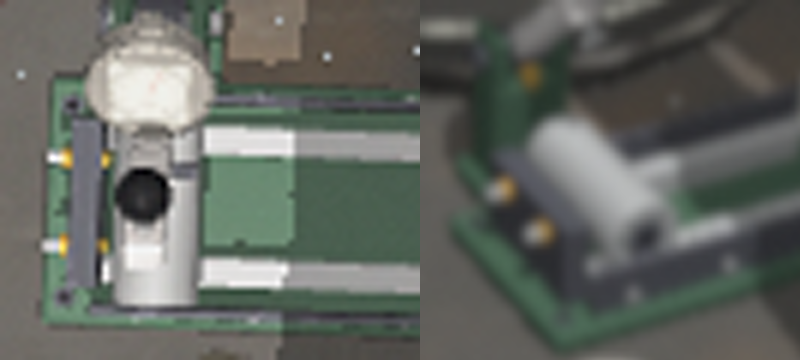

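The roller is in the seat: it spans gauge y of about 69 to 112, so its centre is near 91, and it lies square under the raised head. I'll take the stick back and lay it down.

>>> apply_moves([
  [[-0.6,0,0],0,1],
  [[-1,0,0],0,1],
  [[-1,0,0],0,1],
  [[-1,0,0],0,1],
  [[-1,0,0],0,1],
])

```text
t: 24.85
tcp_pos: [478.4, -270.6, 42.9]
orientation: [0.722, 0.692, -0.0, 0.0]
force: [-0.6, 0.5, -0.8]
grip_width: 0.168
finger_force: 30.0
```

>>> apply_moves([
  [[-1,0,0],0,1],
  [[-1,0,0],0,1],
  [[-1,0,0],0,1],
  [[-1,0,0],0,1],
  [[-1,0,0],0,1],
])

```text
t: 25.35
tcp_pos: [474.0, -370.7, 42.9]
orientation: [0.722, 0.692, -0.0, 0.0]
force: [0.8, -0.7, -0.9]
grip_width: 0.166
finger_force: 30.0
```

>>> apply_moves([
  [[-0.6,0,0.5],0,1],
  [[0,0,0.5],0,1],
  [[0,0,0.4],0,1],
  [[0,0,0.2],0,1],
  [[0,0,0.1],0,1],
])

```text
t: 25.85
tcp_pos: [473.5, -380.1, 7.9]
orientation: [0.722, 0.692, 0.0, -0.001]
force: [-0.6, 0.3, -0.6]
grip_width: 0.17
finger_force: 30.0
```

>>> apply_moves([
  [[0,0,0.08],0,1],
  [[0,0,0],0,1],
])

```text
t: 26.05
tcp_pos: [473.8, -381.0, 7.2]
orientation: [0.722, 0.692, 0.0, -0.0]
force: [-0.6, 0.7, -0.8]
grip_width: 0.175
finger_force: 30.0
```

>>> apply_moves([
  [[0,0,0.07],0,1],
  [[0,0,0.04],0,1],
  [[0,0,0],0,1],
])

```text
t: 26.35
tcp_pos: [473.7, -381.3, 5.1]
orientation: [0.722, 0.692, 0.0, 0.0]
force: [-0.2, -0.5, -1.8]
grip_width: 0.169
finger_force: 30.0
```

>>> apply_moves([
  [[0,0,0.03],0,1],
  [[0,0,0],0,1],
])

```text
t: 26.55
tcp_pos: [473.7, -381.4, 4.9]
orientation: [0.722, 0.692, 0.0, 0.0]
force: [-0.3, 0.6, 5.2]
grip_width: 0.169
finger_force: 30.0
```

Contact, so I'll release, back off and start towards the knob.

>>> apply_moves([
  [[0,0,0],0,0.5],
  [[0,0,0],0,0.3],
  [[0,0,0],0,0.1],
  [[0,0,0],0,0],
  [[0,0,0],0,0],
])

```text
t: 27.05
tcp_pos: [473.6, -381.3, 4.4]
orientation: [0.722, 0.692, -0.0, -0.0]
force: [-0.4, 0.5, 0.1]
grip_width: 0.492
finger_force: 0.0
```

>>> apply_moves([
  [[0,0,0],0,0],
  [[0,0,-0.4],0,0],
  [[0,0,-1],0,0],
  [[0,0,-1],0,0],
  [[0,0,-1],0,0],
])

```text
t: 27.55
tcp_pos: [473.5, -381.3, 73.6]
orientation: [0.722, 0.692, -0.0, -0.0]
force: [0.1, -0.2, 0.0]
grip_width: 0.501
finger_force: 0.0
```

Run:
```python
from fit import *
np.set_printoptions(suppress=True,precision=3)
s=arm.read_state();print(s["tcp_pos"],s["qpos"],s["grip_width"])
g=get_image("top"); print(edgefit(g,SSEG[:4],[473.6,-386,1.53],(5,5,.04)))
P=lambda L:W([487.8,-49.4,-.044],L)
sc=get_image("scene")
# knob: dark blob centroid vs prediction
for n,im,box in(("top",g,(290,218,308,237)),("scene",sc,(330,165,355,195))):
    x0,y0,x1,y1=box;f=cv2.cvtColor(im["frame"],cv2.COLOR_RGB2GRAY)[y0:y1,x0:x1];m=f<45
    ys,xs=np.nonzero(m);print(n,xs.mean()+x0,ys.mean()+y0,m.sum())
for a in np.arange(.66,.84,.02):
    k=P([(90-147*np.cos(a)+30*np.sin(a),90,95+147*np.sin(a)+30*np.cos(a))]);print(round(a,2),k[0],w2p(g,k)[0],w2p(sc,k)[0])
```

```text
[ 473.478 -381.33    73.641] [ 0.301  0.693  0.437  2.005 -0.537  0.557  1.07 ] 0.5014787136653397
(array([ 474.989, -386.194,    1.541]), np.float64(418.39007568359375), np.float32(414.51874))
top 298.4186046511628 226.48837209302326 43
scene 340.11764705882354 180.41176470588235 17
0.66 [484.031  40.853 208.828] [298.851 231.714] [342.224 184.868]
0.68 [486.325  40.752 210.76 ] [298.854 230.842] [341.873 183.996]
0.7 [488.656  40.649 212.645] [298.859 229.953] [341.516 183.133]
0.72 [491.026  40.545 214.484] [298.865 229.046] [341.153 182.28 ]
0.74 [493.431  40.439 216.274] [298.872 228.122] [340.784 181.436]
0.76 [495.871  40.332 218.017] [298.881 227.181] [340.41  180.602]
0.78 [498.346  40.223 219.709] [298.891 226.224] [340.03  179.779]
0.8 [500.855  40.112 221.353] [298.902 225.251] [339.645 178.967]
0.82 [503.395  40.001 222.945] [298.915 224.263] [339.256 178.167]
```

>>> apply_moves([
  [[0,0,-1],-1,0],
  [[0,0,-1],-1,0],
  [[0,0,-1],-1,0],
  [[0,0,-1],-1,0],
  [[0,0,-1],-1,0],
])

```text
t: 28.15
tcp_pos: [473.4, -381.1, 172.9]
orientation: [0.554, 0.833, -0.0, -0.0]
force: [0.3, -0.2, -0.3]
grip_width: 0.497
finger_force: 0.0
```

>>> apply_moves([
  [[0,0,-1],-1,0],
  [[0,0,-1],-1,0],
  [[0,0,-1],-1,0],
  [[0,0,-1],-1,0],
  [[0,0,-0.5],-1,0],
])

```text
t: 28.65
tcp_pos: [473.8, -381.5, 263.9]
orientation: [0.361, 0.933, -0.0, 0.001]
force: [0.6, 0.4, 0.1]
grip_width: 0.503
finger_force: 0.0
```

>>> apply_moves([
  [[0,0,0],-1,0],
  [[0,0,0],-1,0],
  [[0,0,0],-1,0],
  [[0,0,0],-1,0],
  [[0,0,0],-1,0],
])

```text
t: 29.15
tcp_pos: [473.4, -381.1, 262.0]
orientation: [0.15, 0.989, 0.0, -0.0]
force: [-0.4, 0.7, 0.1]
grip_width: 0.5
finger_force: 0.0
```

>>> apply_moves([
  [[0,0,0],-1,0],
  [[0,0,0],-1,0],
  [[0,0,0],-1,0],
  [[0,0.9,0],0,0],
  [[0,0.9,0],0,0],
])

```text
t: 29.65
tcp_pos: [474.8, -344.0, 262.0]
orientation: [0.023, 1.0, 0.0, -0.0]
force: [1.2, 0.3, -0.6]
grip_width: 0.5
finger_force: 0.0
```

>>> apply_moves([
  [[0,0.95,0],0,0],
  [[0,0.95,0],0,0],
  [[0,0.95,0],0,0],
  [[0,0.95,0],0,0],
  [[0,0.95,0],0,0],
])

```text
t: 30.15
tcp_pos: [479.1, -247.6, 262.4]
orientation: [0.022, 1.0, 0.0, -0.0]
force: [-0.2, 0.1, -0.7]
grip_width: 0.504
finger_force: 0.0
```

>>> apply_moves([
  [[0,0.95,0],0,0],
  [[0,0.95,0],0,0],
  [[0,0.95,0],0,0],
  [[0,0.95,0],0,0],
  [[0,0.95,0],0,0],
])

```text
t: 30.65
tcp_pos: [482.8, -152.9, 262.4]
orientation: [0.022, 1.0, 0.0, -0.0]
force: [0.7, -0.0, -0.2]
grip_width: 0.5
finger_force: 0.0
```

>>> apply_moves([
  [[0,0.95,0],0,0],
  [[0,0.95,0],0,0],
  [[0,0.95,0],0,0],
  [[0,0.95,0],0,0],
  [[0,0.95,0],0,0],
])

```text
t: 31.15
tcp_pos: [486.6, -58.2, 262.4]
orientation: [0.022, 1.0, 0.0, -0.0]
force: [-0.1, -0.3, -0.4]
grip_width: 0.501
finger_force: 0.0
```

>>> apply_moves([
  [[0,0.95,0],0,0],
  [[0,0.95,0],0,0],
  [[0,0.9,0],0,0],
  [[0,0.4,0],0,0],
  [[0,0,0],0,0],
])

```text
t: 31.65
tcp_pos: [489.7, 5.1, 262.4]
orientation: [0.021, 1.0, 0.0, -0.0]
force: [-0.2, -0.1, 0.1]
grip_width: 0.498
finger_force: 0.0
```

>>> apply_moves([
  [[-0.15,0.9,0],0,0],
  [[-0.15,0.85,0],0,0],
  [[0,0,0],0,0],
  [[0,0,0.4],0,0],
  [[0,0,0],0,0],
])

```text
t: 32.15
tcp_pos: [496.9, 36.7, 253.4]
orientation: [0.022, 1.0, -0.0, -0.001]
force: [0.9, -0.1, 0.1]
grip_width: 0.501
finger_force: 0.0
```

>>> apply_moves([
  [[0,0.18,0.3],0,0],
  [[0,0,0.8],0,0],
  [[0,0,0.8],0,0],
  [[0,0,0.7],0,0],
  [[0,0,0],0,0],
])

```text
t: 32.65
tcp_pos: [496.8, 41.1, 200.8]
orientation: [0.022, 1.0, -0.0, -0.002]
force: [-0.2, 0.4, 0.2]
grip_width: 0.499
finger_force: 0.0
```

>>> apply_moves([
  [[0,0,0],0,1],
  [[0,0,0],0,1],
  [[0,0,0],0,1],
  [[0,0,0],0,1],
  [[0,0,0],0,1],
], force=12)

```text
t: 33.15
tcp_pos: [497.9, 40.7, 202.9]
orientation: [0.022, 1.0, -0.0, 0.0]
force: [0.2, -4.9, 1.4]
grip_width: 0.256
finger_force: 12.0
```

>>> apply_moves([
  [[0.21,0,0.16],0,1],
  [[0.21,0,0.16],0,1],
  [[0.29,0,0.24],0,1],
  [[0.28,0,0.25],0,1],
  [[0,0,0],0,1],
])

```text
t: 33.65
tcp_pos: [477.3, 41.6, 185.7]
orientation: [0.022, 1.0, -0.0, -0.0]
force: [0.6, -4.2, -6.1]
grip_width: 0.257
finger_force: 12.0
```

>>> apply_moves([
  [[0.26,0,0.27],0,1],
  [[0.25,0,0.28],0,1],
  [[0.23,0,0.3],0,1],
  [[0.23,0,0.3],0,1],
  [[0,0,0],0,1],
])

```text
t: 34.15
tcp_pos: [458.2, 42.5, 162.7]
orientation: [0.022, 1.0, -0.0, -0.0]
force: [0.3, -5.8, -6.1]
grip_width: 0.26
finger_force: 12.0
```

>>> apply_moves([
  [[0.2,0,0.33],0,1],
  [[0.2,0,0.33],0,1],
  [[0.17,0,0.34],0,1],
  [[0.16,0,0.34],0,1],
  [[0,0,0],0,1],
])

```text
t: 34.65
tcp_pos: [443.8, 43.1, 135.8]
orientation: [0.022, 1.0, -0.0, -0.0]
force: [1.2, -6.3, -4.8]
grip_width: 0.256
finger_force: 12.0
```

>>> apply_moves([
  [[0.13,0,0.35],0,1],
  [[0.13,0,0.35],0,1],
  [[0.1,0,0.36],0,1],
  [[0.09,0,0.36],0,1],
  [[0,0,0.05],0,1],
])

```text
t: 35.15
tcp_pos: [435.2, 43.5, 106.7]
orientation: [0.022, 1.0, -0.0, 0.0]
force: [1.3, -6.3, 2.0]
grip_width: 0.263
finger_force: 12.0
```

Run:
```python
from bench import arm
s=arm.read_state();print(s["tcp_pos"],s["force"],s["qpos"])
```

```text
[435.24754127  43.48781918 106.70039303] [ 1.32427534 -6.28757311  1.96158593] [-0.24005716  0.4601478   0.0137498   2.34448506 -0.01626498  0.33715994
  1.31388237]
```

>>> apply_moves([
  [[0,0,0.08],0,1],
  [[0,0,0.08],0,1],
  [[0,0,0],0,1],
])

```text
t: 35.45
tcp_pos: [435.7, 43.5, 104.3]
orientation: [0.022, 1.0, -0.0, 0.001]
force: [0.4, -7.0, 7.0]
grip_width: 0.26
finger_force: 12.0
```

>>> apply_moves([
  [[0,0,0.1],0,1],
  [[0,0,0.1],0,1],
  [[0,0,0],0,1],
])

```text
t: 35.75
tcp_pos: [436.1, 43.5, 100.5]
orientation: [0.022, 1.0, -0.0, 0.001]
force: [1.3, -7.4, 8.2]
grip_width: 0.257
finger_force: 12.0
```

Run:
```python
from fit import *
np.set_printoptions(suppress=True,precision=1)
P=lambda L:W([487.8,-49.4,-.044],L)
print(arm.read_state()["force"])
for a in (0,.04,.1):
    k=P([(90-147*np.cos(a)+30*np.sin(a),90,95+147*np.sin(a)+30*np.cos(a))]);print(a,k[0])
```

```text
[ 1.3 -7.4  8.2]
0 [434.8  43.  125. ]
0.04 [436.1  43.  130.9]
0.1 [438.5  42.9 139.5]
```

>>> apply_moves([
  [[0,0,0],0,0.2],
  [[0,0,0],0,0],
  [[0,0,0],0,0],
  [[0,0,0],0,0],
  [[0,0,-0.3],0,0],
])

```text
t: 36.25
tcp_pos: [434.8, 44.5, 105.5]
orientation: [0.021, 1.0, -0.0, -0.001]
force: [-0.2, -0.3, -0.1]
grip_width: 0.5
finger_force: 0.0
```

>>> apply_moves([
  [[0,0,-1],0,0],
  [[0,0,-1],0,0],
  [[0,0,-1],0,0],
  [[0,0,-1],0,0],
  [[0,0,-1],0,0],
])

```text
t: 36.75
tcp_pos: [434.9, 44.4, 207.1]
orientation: [0.022, 1.0, 0.0, 0.0]
force: [0.3, -0.1, 0.4]
grip_width: 0.503
finger_force: 0.0
```

>>> apply_moves([
  [[0,1,-1],0,0],
  [[0,1,-1],0,0],
  [[0,1,-1],0,0],
  [[0,1,0],0,0],
  [[0,1,0],0,0],
])

```text
t: 37.25
tcp_pos: [439.5, 145.2, 267.0]
orientation: [0.022, 1.0, 0.0, 0.001]
force: [0.5, -0.2, -0.9]
grip_width: 0.503
finger_force: 0.0
```

>>> apply_moves([
  [[0,1,0],0,0],
  [[0,1,0],0,0],
  [[0,1,0],0,0],
  [[0,1,0],0,0],
  [[0,1,0],0,0],
])

```text
t: 37.75
tcp_pos: [443.5, 244.9, 266.2]
orientation: [0.022, 1.0, -0.0, -0.0]
force: [-0.0, -0.7, 1.4]
grip_width: 0.501
finger_force: 0.0
```

Run:
```python
from fit import *
np.set_printoptions(suppress=True,precision=2)
P=lambda L:W([487.8,-49.4,-.044],L)
g=get_image("top");sc=get_image("scene")
for n,im in(("top",g),("scene",sc)):
    k0=w2p(im,P([(-57,90,125)]))[0].astype(int);f=cv2.cvtColor(im["frame"],cv2.COLOR_RGB2GRAY)
    r=9 if n=="top" else 7
    sub=f[k0[1]-r:k0[1]+r+1,k0[0]-r:k0[0]+r+1]
    c,l,st,ce=cv2.connectedComponentsWithStats((sub<45).astype(np.uint8))[:4]
    print(n,k0,[(st[i,4],ce[i]+k0-r) for i in range(1,c)])
for a in (0,.04,.08,.12):
    k=P([(90-147*np.cos(a)+30*np.sin(a),90,95+147*np.sin(a)+30*np.cos(a))]);print(a,w2p(g,k)[0],w2p(sc,k)[0])
cv2.imwrite("pics/fin.png",np.hstack([cv2.resize(g["frame"][190:270,270:350],None,fx=5,fy=5),cv2.resize(sc["frame"][180:260,310:390],None,fx=5,fy=5)])[:,:,::-1])
```

```text
top [299 248] [(np.int32(2), array([291. , 239.5])), (np.int32(47), array([299.  , 248.64]))]
scene [349 215] [(np.int32(33), array([349.52, 215.64]))]
0 [299.44 248.8 ] [349.31 215.62]
0.04 [299.37 248.45] [349.17 213.8 ]
0.08 [299.3  248.01] [348.98 211.97]
0.12 [299.24 247.48] [348.76 210.11]
```

The knob is at scene row 215.6, which matches the head fully down (0.04 rad would be 213.8). I'll check the roller, stick and bystanders by numbers, then hand in.

Run:
```python
from fit import *
np.set_printoptions(suppress=True,precision=2)
P=lambda L:W([487.8,-49.4,-.044],L)
g=get_image("top");gray=cv2.cvtColor(g["frame"],cv2.COLOR_RGB2GRAY)
for gx in(-44,-20,20):
    ys=np.arange(62,120,3); px=w2p(g,P([(gx,y,51.3) for y in ys])).astype(np.float32)
    print(gx,list(zip(ys.tolist(),cv2.remap(gray,px[:,:1],px[:,1:],cv2.INTER_LINEAR).ravel().tolist())))
print(edgefit(g,SSEG,[475,-386,1.54],(5,5,.04)))
old=cv2.imread("pics/top0.png",0)
for n,(x0,y0,x1,y1) in dict(ring=(268,254,295,278),caliper=(325,255,400,280),loupe=(170,254,192,275)).items():
    print(n,cv2.phaseCorrelate(np.float32(old[y0:y1,x0:x1]),np.float32(gray[y0:y1,x0:x1])))
```

```text
-44 [(62, 88), (65, 87), (68, 91), (71, 110), (74, 124), (77, 135), (80, 138), (83, 138), (86, 203), (89, 219), (92, 219), (95, 216), (98, 216), (101, 203), (104, 160), (107, 184), (110, 156), (113, 92), (116, 95), (119, 83)]
-20 [(62, 89), (65, 90), (68, 89), (71, 111), (74, 129), (77, 138), (80, 141), (83, 135), (86, 193), (89, 217), (92, 215), (95, 214), (98, 220), (101, 226), (104, 200), (107, 177), (110, 157), (113, 109), (116, 113), (119, 114)]
20 [(62, 90), (65, 90), (68, 90), (71, 101), (74, 128), (77, 139), (80, 143), (83, 156), (86, 189), (89, 219), (92, 213), (95, 215), (98, 215), (101, 189), (104, 113), (107, 121), (110, 116), (113, 124), (116, 112), (119, 178)]
(array([ 473.46, -385.94,    1.52]), np.float64(402.64642333984375), np.float32(381.66174))
ring ((0.18794363252322555, 0.13851158818357767), 0.8094549256342428)
caliper ((0.6388166926203525, 0.6424510551059175), 0.6319282404581705)
loupe ((-1.9803761962897113, -1.6698251834624127), 0.1890892075995604)
```

```bash
python3 -c "
from bench import order
print(order.hand_in())"
```

```text
the job is handed in; nothing more can be done
None
```

Job handed in at about 38 s without a pass/fail result: in the last images the roller sits square in the seat, the head is fully down and the stick lies flat clear of the comparator; stylus travel had no reading, and the ring and caliper are unmoved, but the loupe check was inconclusive (shadow), though the arm never went near it.

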